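# Exercise both corners of the sprung tilt mount

## Robot

A 6-joint arm with a two-finger parallel gripper is mounted at the origin on a cart in front of the work surface, level with it; the furniture and walls round the work are solid. World frame = base frame: x ahead of the robot, y to its left, z up, the work surface at z = 0. Lengths are in m, angles in rad, forces in N, time in s.
With the tool pointing down it reaches from about 0.35 to 0.975 m from the base axis. Payload 4.9 kg.
Tool frame: the origin (TCP) lies midway between the tips of the shut fingers; the grasp point (between the pads) lies 19 mm behind it; z points along the fingers, y is the direction in which the jaws open and shut (so a half turn about z gives the same grasp; the last joint's range is limited). The gripper opens to 85 mm and grips with 20 to 120 N. Pads are 22 mm wide; open, the fingers measure 114 mm over their backs; the gripper's body (76 mm by 85 mm) begins 54 mm behind the grasp point. The pads swing forward as they close: fully open they stand 13 mm farther back than shut.
Start: joints at [-1.402, 0.053, 1.613, -0, 1.476, -0.119], TCP at [0.177, -0.599, 0.231] pointing down, gripper open.
Joint ranges: [-3.01, 3.01], [-1.01, 2.22], [0.06, 2.58], [-1.02, 4.17], [0.09, 2.62], [-3.14, 3.14]. Speed limits (rad/s): [2.57, 2.57, 3.14, 3.14, 3.14, 3.14].

## Interface

Orientations are given as a unit quaternion [w, x, y, z].
In Python, from plant import manip gives the robot as it stands. The module is installed in compiled form; this text tells all that it offers.
- The arm moves only by the tool move_arm, never from a script. Its argument "rows" is a list of rows, each an object of numbers: "tx", "ty", "tz": the shift along the tool's x, y, z in m; "ax", "ay", "az": the turn, a rotation vector about the tool's x, y, z in degrees; "jaw": the closure in counts, from 0 (fully open) to 255 (shut). In form: [{"tx": .., "ty": .., "tz": .., "ax": .., "ay": .., "az": .., "jaw": ..}, ...]. A call has 1 to 12 rows; each row shifts and turns the pose as measured when the row begins, along the tool's axes as they then stand; what a row does not reach is not made up. A row lasts 1/10 s, in which the tool goes at most 50 mm and 8.59 degrees, less where a joint would pass 70% of its speed; a pose out of reach is approached as far as the arm can. A call with a gripper value outside its range is refused whole. The fingers move at their own pace and stop on an object; the grip force is fixed at half the most. Time passes only in rows, so rows that do not move let the fingers close. It gives the time, the measured TCP pose, the force and the opening at its end, in the units of the state.
- manip.state(): the state, without advancing time (a new reading comes with each control period).
- manip.grab_frame(name): name is "scene" or "side" or "wrist"; returns a dict with "color" (384x512x3 uint8, red, green, blue), "intrinsics" (3x3 intrinsics, pixels), "R" (3x3) and "t" (3): a world point X has camera coordinates R X + t. Camera axes: x right, y down, z forward; pixel columns grow to the right and rows downward; lengths in m; the calibration is good to about 2 mm. The wrist camera is an equidistant fisheye: a pixel r from the principal point sees the ray r / f radians off the axis. A picture is of the moment at which its call begins. There is no depth.
- manip.job_done(): hands the job in, once; it reports no verdict.
The state is a dict: "time": time; "joint_pos": joint angles; "joint_vel": joint speeds; "joint_efforts": joint torques, N m; "tool_pos": TCP position; "tool_rot": TCP orientation; "contact_force": force on the tool from outside, world axes, zero at the start; "ft_torque": the same for the moment, N m; "gripper_width": opening from 0.0 (shut) to 1.0 (fully open).
Only numpy, scipy, OpenCV 4.12 (cv2) and the standard library are available. Lean on these libraries where they do the work, as an engineer would, in place of code of your own. Each camera call takes 0.05 s, during which the arm holds its last target.

## Task

Check the springs of the tilt mount with a fingertip: first press the ball on its left corner gently down until that corner's pointer is level with the index on its scale, keep it there for a moment without going past, and let the plate spring back level. Then do the same with the right corner, and finish clear of the mount. Only press: do not grip, lift or shift the mount or its indexes, and leave everything else where it stands.

Things in the scene. Friction and masses are not known exactly. Their poses are not given: they have to be found in the camera images.
- mount: sprung tilt mount, loose on the bench, about 2.5 kg; dark base plate 90x256x12 mm. Origin: centre of the base's underside; x points away from the robot (turned up to 0.3 rad), y left along the long side, z up. At each end stands an upright scale plate (3x30 mm, top 94 mm above the bench, 11 to 14 mm behind the pointer) with ticks 4 mm apart.
- mirror (a point): middle of the mount's rocking plate, on its hinge axis, which runs along the mount's x 70 mm above the bench. The plate is aluminium, 100 mm square set corner-on, 8 mm thick, with a round mirror cell 64 mm across whose top is 10 mm above this point. Its left and right corners each carry a steel ball to press and, further out, a thin black cone as pointer.
- left_pad (a point): top of the steel ball (20 mm across) on the plate's left corner, where one presses down: 58 mm from the hinge axis towards +y, at 94 mm above the bench when the plate is level. Moves with the plate.
- left_pointer (a point): tip of the left black cone pointer, 100 mm from the hinge axis towards +y, 70 mm above the bench when the plate is level. Moves with the plate: it goes down 1.7 mm for each mm the ball goes down.
- left_mark (a point): tip of the left index, a black cone on a small slide that is clamped to the left scale and points inward at the pointer, 103 mm from the hinge axis, 16 to 28 mm below the level pointer (different on each side and each time). Its z is up. It stays where it is unless knocked.
- right_pad (a point): top of the steel ball (20 mm across) on the plate's right corner, where one presses down: 58 mm from the hinge axis towards -y, at 94 mm above the bench when the plate is level. Moves with the plate.
- right_pointer (a point): tip of the right black cone pointer, 100 mm from the hinge axis towards -y, 70 mm above the bench when the plate is level. Moves with the plate: it goes down 1.7 mm for each mm the ball goes down.
- right_mark (a point): tip of the right index, a black cone on a small slide that is clamped to the right scale and points inward at the pointer, 103 mm from the hinge axis, 16 to 28 mm below the level pointer (different on each side and each time). Its z is up. It stays where it is unless knocked.
- tilt_plate (a joint): tilt of the plate about its hinge (rad): 0 level, positive with the left corner down, negative with the right corner down, stops at -0.42 and 0.42. Springs bring it back to 0 with 2 N m/rad, so about 6 to 10 N on a ball brings its pointer to the index; let go, it returns at once.
- star_knob: bystander: black three-lobed clamping knob, 35x32x16 mm, lying just in front of the mount. Origin: centre of its underside.
- bracket: bystander: dark machined angle bracket, 30x44x30 mm, lying in front of the mount. Origin: centre of its underside.
- flux_bottle: bystander: small upright bottle with black cap, 32 mm across, 75 mm tall, behind the mount. Origin: centre of its underside.
- mouse: bystander: computer mouse, 99x56x41 mm. Origin: centre of its underside.
- steel_cup: bystander: turned steel fixture cup, 48 mm across, 66 mm tall. Origin: centre of its underside.
- stepper: bystander: spare stepper motor, 67x42x42 mm. Origin: centre of its underside.

How it is judged:
On the way, in this order (a step that is already met when the one before it is completed fails the run):
1. the fingers press the left corner and its pointer stays level with its index (within one 4 mm division) for 0.4 s (z of left_pointer in the frame of left_mark between -0.004 and 0.004 m and contact force between the fingers and mount above 1 N), for 0.4 s.
2. the plate is let go and back level (value of joint tilt_plate between -0.02 and 0.02 rad and contact force between the fingers and mount below 0.1 N), for 0.1 s.
3. the fingers press the right corner and its pointer stays level with its index (within 4 mm) for 0.4 s (z of right_pointer in the frame of right_mark between -0.004 and 0.004 m and contact force between the fingers and mount above 1 N), for 0.4 s.
At the end, for the whole second after the job is handed in: The plate is back level (within 0.02 rad) and at rest; the mount stands flat on the bench and its two indexes are within 8 mm of where they were (value of joint tilt_plate between -0.02 and 0.02 rad and velocity of joint tilt_plate between -0.05 and 0.05 rad/s and distance of each of left_mark, right_mark from where it was at the start of the episode below 0.008 m and angle between mount's own z axis and vertical below 0.03 rad and linear speed of mount below 0.01 m/s); the robot touches nothing.
It fails at once if a pointer is pushed more than 9 mm below its index (z of left_pointer in the frame of left_mark below -0.009 m or z of right_pointer in the frame of right_mark below -0.009 m).
It fails at once if the mount is lifted or tipped (8 mm, 0.06 rad), or it or an index is shifted by more than 8 mm (height (world z) of mount above 0.008 m or angle between mount's own z axis and vertical above 0.06 rad or distance of any of left_mark, right_mark from where it was at the start of the episode above 0.008 m).
It fails at once if the mount is pressed with more than 30 N (contact force between the fingers and mount above 30 N).
It fails at once if another thing is moved by more than 25 mm (distance of any of star_knob, bracket, flux_bottle, mouse, steel_cup, stepper from where it was at the start of the episode above 0.025 m).
It also fails if it takes over 48 s, if anything falls off the work surface, if the arm or the gripper's body presses on something with over 40 N, if the wrist force passes 120 N, or if a joint passes its speed limit or range.

## Working session

There is one attempt and no reset: what is moved stays moved. The work goes in short steps, Python scripts to look and compute and a tool call to move; the robot and the scene stay as the last step left them, time stands still between calls to the robot, and variables do not carry over. Pictures are saved under pics/ and viewed, and the job is handed in when it is done.

Besides the shell and the picture viewer there is one more tool, called as name([rows], argument=value, ...), one row to a line, values as JSON. move_arm: Moves the arm, as the interface text tells. Its arguments: {"type":"object","properties":{"rows":{"type":"array"}},"required":["rows"]}

```bash
mkdir -p pics
cat > h.py <<'E'
from plant import manip
import numpy as np, cv2, pickle
def snap(n,tag):
    f=manip.grab_frame(n); cv2.imwrite(f"pics/{tag}.png",f["color"][:,:,::-1]); pickle.dump(f,open(f"pics/{tag}.pkl","wb")); return f
E
python3 - <<'E'
from h import *
for n in ["scene","side","wrist"]:
    f=snap(n,n+"0"); print(n,f["intrinsics"].tolist(),(-f["R"].T@f["t"]).round(3),f["R"][2].round(2))
print(manip.state())
E
```

```text
scene [[382.22979013036377, 0.0, 255.53310797121375], [0.0, 382.22979013036377, 192.12732215757984], [0.0, 0.0, 1.0]] [0.194 0.415 0.815] [ 0.34 -0.63 -0.7 ]
side [[454.953706124354, 0.0, 252.49057041233513], [0.0, 454.953706124354, 188.83883340227737], [0.0, 0.0, 1.0]] [-0.255 -1.34   0.887] [ 0.51  0.7  -0.5 ]
wrist [[297.3186396354542, 0.0, 257.2462149518737], [0.0, 297.3186396354542, 190.97221761235053], [0.0, 0.0, 1.0]] [ 0.242 -0.58   0.374] [-0.25 -0.07 -0.96]
{'time': 0.15, 'joint_pos': array([-1.40198943e+00,  5.32489888e-02,  1.61397889e+00,  1.20517964e-06,
        1.47599792e+00, -1.18976244e-01]), 'joint_vel': array([ 6.90461959e-04, -2.54858659e-03, -4.93926808e-03,  4.92369156e-05,
        7.72800197e-04,  5.81418112e-04]), 'joint_efforts': array([ 6.03386470e-04, -3.94242454e+01, -3.70722091e+01, -1.54154754e-04,
        4.64027398e-03, -1.16160061e-05]), 'tool_pos': array([ 0.17732476, -0.59881029,  0.23031812]), 'tool_rot': array([-8.16330959e-04,  9.89665136e-01,  1.43395440e-01, -1.97433391e-05]), 'contact_force': array([ 1.70609496,  0.4545206 , -1.07784199]), 'ft_torque': array([-0.00533953, -0.03030241, -0.05327429]), 'gripper_width': 0.9986574178766359}
```

View pics/scene0.png

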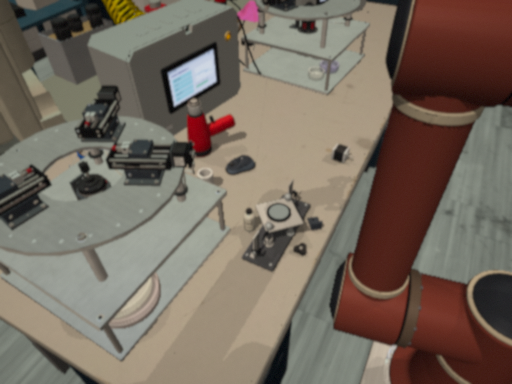

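View pics/side0.png

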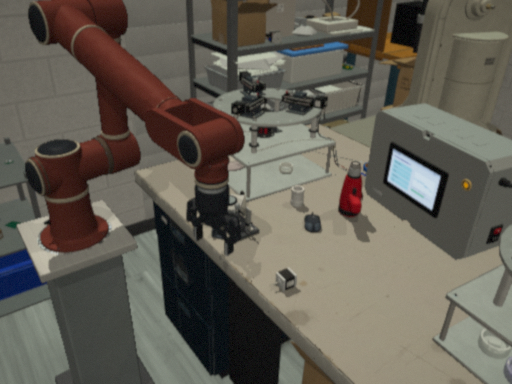

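View pics/wrist0.png

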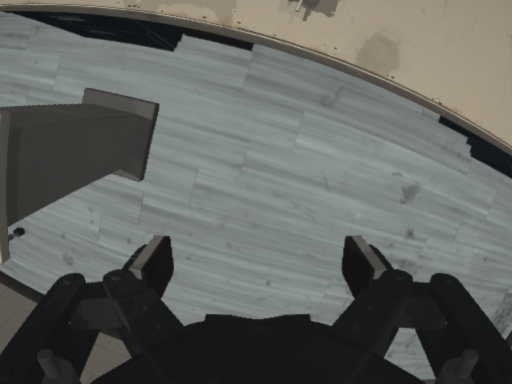

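Scene shows the mount around (278,222), mirror at about (279,211), long side running from lower left (262,255) to upper right (293,190); the arm hides it in the side view. Zoom in and cast rays.

```bash
cat >> h.py <<'E'
def ray(f,u,v,fish=False):
    K=f["intrinsics"]; x=(u-K[0,2])/K[0,0]; y=(v-K[1,2])/K[1,1]
    if fish:
        r=np.hypot(x,y)+1e-12; d=np.array([x/r*np.sin(r),y/r*np.sin(r),np.cos(r)])
    else: d=np.array([x,y,1.]); d/=np.linalg.norm(d)
    return -f["R"].T@f["t"], f["R"].T@d
def onz(f,u,v,z,fish=False):
    c,d=ray(f,u,v,fish); return c+d*(z-c[2])/d[2]
def proj(f,X,fish=False):
    K=f["intrinsics"]; p=f["R"]@np.asarray(X)+f["t"]
    if fish:
        r=np.hypot(p[0],p[1]); th=np.arctan2(r,p[2]); q=p[:2]/r*th
    else: q=p[:2]/p[2]
    return K[0,0]*q+K[:2,2]
def tri(rs):
    A=np.zeros((3,3));b=np.zeros(3)
    for c,d in rs:
        P=np.eye(3)-np.outer(d,d);A+=P;b+=P@c
    X=np.linalg.solve(A,b); return X,[np.linalg.norm(np.cross(X-c,d)) for c,d in rs]
def crop(tag,x0,y0,w,h,s,out):
    im=cv2.imread(f"pics/{tag}.png")[y0:y0+h,x0:x0+w]; cv2.imwrite(f"pics/{out}.png",cv2.resize(im,None,fx=s,fy=s,interpolation=cv2.INTER_CUBIC))
def load(tag): return pickle.load(open(f"pics/{tag}.pkl","rb"))
E
python3 - <<'E'
from h import *
crop("scene0",220,160,120,120,5,"c1")
f=load("scene0")
for u,v,z in [(279,211,.08),(262,255,.012),(293,195,.07),(301,249,0),(316,223,0),(249,220,.0)]: print(u,v,onz(f,u,v,z).round(3))
E
```

```text
279 211 [ 0.464 -0.21   0.08 ]
262 255 [ 0.463 -0.108  0.012]
293 195 [ 0.459 -0.29   0.07 ]
301 249 [ 0.384 -0.18   0.   ]
316 223 [ 0.382 -0.282  0.   ]
249 220 [ 0.555 -0.208  0.   ]
```

View pics/c1.png

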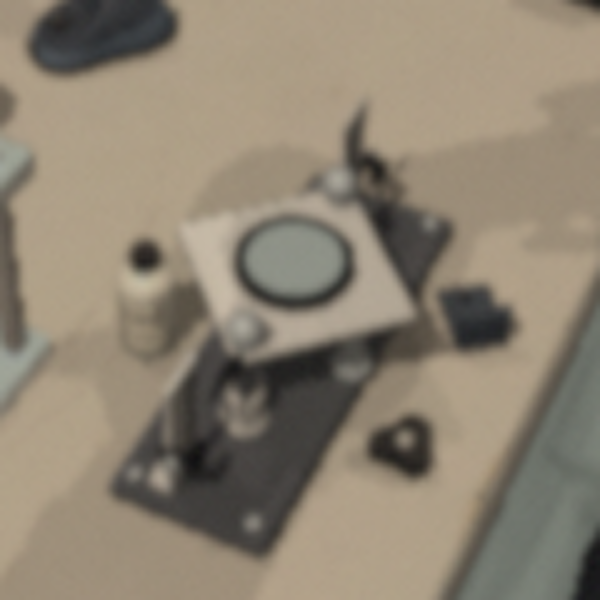

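```bash
cat >> h.py <<'E'
from scipy.spatial.transform import Rotation as Ro
def plan(pos,yaw,tilt=0):
    """target: tool x heading yaw, tool z tilted towards tool x by tilt; prints tool-frame deltas"""
    s=manip.state(); w,x,y,z=s["tool_rot"]; R=Ro.from_quat([x,y,z,w])
    base=np.array([[np.cos(yaw),np.sin(yaw),0],[np.sin(yaw),-np.cos(yaw),0],[0,0,-1]])  # columns: x,y,z
    T=Ro.from_matrix(base)*Ro.from_euler('y',tilt,degrees=True)
    d=R.inv().apply(np.array(pos)-s["tool_pos"]); rv=(R.inv()*T).as_rotvec(degrees=True)
    print("shift",d.round(4),np.linalg.norm(d).round(3),"turn",rv.round(2),"pos",s["tool_pos"].round(4),"F",s["contact_force"].round(2),"t",s["time"],"w",s["gripper_width"])
E
python3 - <<'E'
from h import *
f=load("scene0")
l=onz(f,269.4,226,.086);r=onz(f,288.2,196.6,.086);print(l,r,(l+r)/2,l-r,np.arctan2(-(l-r)[0],(l-r)[1]))
plan([.36,-.2,.25],.02,0)
E
```

```text
[ 0.46199208 -0.14748476  0.086     ] [ 0.46227719 -0.26322723  0.086     ] [ 0.46213464 -0.205356    0.086     ] [-2.85113593e-04  1.15742478e-01 -1.11022302e-16] 0.0024633394930845508
shift [ 0.2884 -0.3306 -0.0191] 0.439 turn [-0.09  0.   15.34] pos [ 0.1773 -0.5988  0.2303] F [ 1.71  0.45 -1.08] t 0.15 w 0.9986574178766359
```

move_arm([
  {"tx": 0.029, "ty": -0.033, "tz": -0.002, "jaw": 255},
  {"tx": 0.029, "ty": -0.033, "tz": -0.002, "jaw": 255},
  {"tx": 0.029, "ty": -0.033, "tz": -0.002, "jaw": 255},
  {"tx": 0.029, "ty": -0.033, "tz": -0.002, "jaw": 255},
  {"tx": 0.029, "ty": -0.033, "tz": -0.002, "jaw": 255},
  {"tx": 0.029, "ty": -0.033, "tz": -0.002, "jaw": 255},
  {"tx": 0.029, "ty": -0.033, "tz": -0.002, "jaw": 255},
  {"tx": 0.029, "ty": -0.033, "tz": -0.002, "jaw": 255},
  {"tx": 0.029, "ty": -0.033, "tz": -0.002, "jaw": 255},
  {"tx": 0.029, "ty": -0.033, "tz": -0.002, "jaw": 255},
  {"az": 8, "jaw": 255},
  {"az": 8, "jaw": 255},
])

```text
schema error: expected keys tx, ty, tz, ax, ay, az, jaw
```

Run:
```python
from h import *
plan([.36,-.2,.22],0.0,45)
```

```text
shift [ 0.2884 -0.3305  0.0109] 0.439 turn [-6.56 44.68 15.59] pos [ 0.1773 -0.5988  0.2303] F [ 1.71  0.45 -1.08] t 0.15 w 0.9986574178766359
```

move_arm([
  {"tx": 0.029, "ty": -0.033, "tz": -0.002, "ax": 0, "ay": 0, "az": 0, "jaw": 255},
  {"tx": 0.029, "ty": -0.033, "tz": -0.002, "ax": 0, "ay": 0, "az": 0, "jaw": 255},
  {"tx": 0.029, "ty": -0.033, "tz": -0.002, "ax": 0, "ay": 0, "az": 0, "jaw": 255},
  {"tx": 0.029, "ty": -0.033, "tz": -0.002, "ax": 0, "ay": 0, "az": 0, "jaw": 255},
  {"tx": 0.029, "ty": -0.033, "tz": -0.002, "ax": 0, "ay": 0, "az": 0, "jaw": 255},
  {"tx": 0.029, "ty": -0.033, "tz": -0.002, "ax": 0, "ay": 0, "az": 0, "jaw": 255},
  {"tx": 0.029, "ty": -0.033, "tz": -0.002, "ax": 0, "ay": 0, "az": 0, "jaw": 255},
  {"tx": 0.029, "ty": -0.033, "tz": -0.002, "ax": 0, "ay": 0, "az": 0, "jaw": 255},
  {"tx": 0.029, "ty": -0.033, "tz": -0.002, "ax": 0, "ay": 0, "az": 0, "jaw": 255},
  {"tx": 0.029, "ty": -0.033, "tz": -0.002, "ax": 0, "ay": 0, "az": 0, "jaw": 255},
  {"tx": 0, "ty": 0, "tz": 0, "ax": 0, "ay": 0, "az": 8, "jaw": 255},
  {"tx": 0, "ty": 0, "tz": 0, "ax": 0, "ay": 0, "az": 8, "jaw": 255},
])

```text
time: 1.35
tool_pos: [0.3667, -0.1828, 0.2472]
tool_rot: [-0.004, 1.0, -0.001, 0.0]
contact_force: [0.0, -0.7, 1.0]
gripper_width: 0.001
```

Run:
```python
from h import *
plan([.36,-.2,.22],0.0,45)
```

```text
shift [-0.0067  0.0175  0.027 ] 0.033 turn [-0.44 44.99 -0.28] pos [ 0.3667 -0.1828  0.2472] F [ 0.02 -0.7   0.97] t 1.35 w 0.0008768751774523742
```

Tilt forward and look.

move_arm([
  {"tx": -0.006, "ty": 0.018, "tz": 0.02, "ax": 0, "ay": 8, "az": 0, "jaw": 255},
  {"tx": 0, "ty": 0, "tz": 0, "ax": 0, "ay": 8, "az": 0, "jaw": 255},
  {"tx": 0, "ty": 0, "tz": 0, "ax": 0, "ay": 8, "az": 0, "jaw": 255},
  {"tx": 0, "ty": 0, "tz": 0, "ax": 0, "ay": 8, "az": 0, "jaw": 255},
  {"tx": 0, "ty": 0, "tz": 0, "ax": 0, "ay": 8, "az": 0, "jaw": 255},
  {"tx": 0, "ty": 0, "tz": 0, "ax": 0, "ay": 0, "az": 0, "jaw": 255},
  {"tx": 0, "ty": 0, "tz": 0, "ax": 0, "ay": 0, "az": 0, "jaw": 255},
])

```text
time: 2.05
tool_pos: [0.363, -0.1985, 0.2242]
tool_rot: [-0.003, 0.936, -0.0, 0.353]
contact_force: [0.6, -0.7, 0.0]
gripper_width: 0.001
```

Run:
```python
from h import *
plan([.36,-.2,.22],0.0,45)
f=snap("wrist","wrist1");print((-f["R"].T@f["t"]).round(3),f["R"][2].round(2))
```

```text
shift [-0.005   0.0015  0.0012] 0.005 turn [-0.36  3.68 -0.16] pos [ 0.363  -0.1985  0.2242] F [ 0.63 -0.7   0.02] t 2.05 w 0.0012156437306041425
[ 0.319 -0.199  0.377] [ 0.44  0.01 -0.9 ]
```

View pics/wrist1.png

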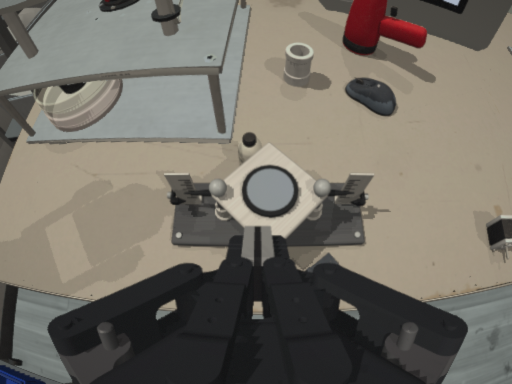

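Run:
```python
from h import *
crop("wrist1",155,160,80,60,10,"c2"); crop("wrist1",305,160,80,60,10,"c3")
```

```text
(no output)
```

View pics/c2.png

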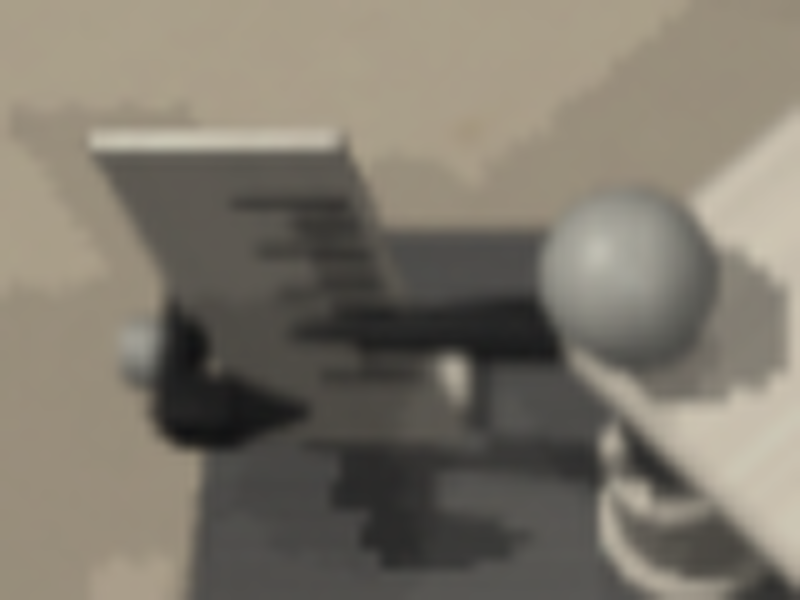

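View pics/c3.png

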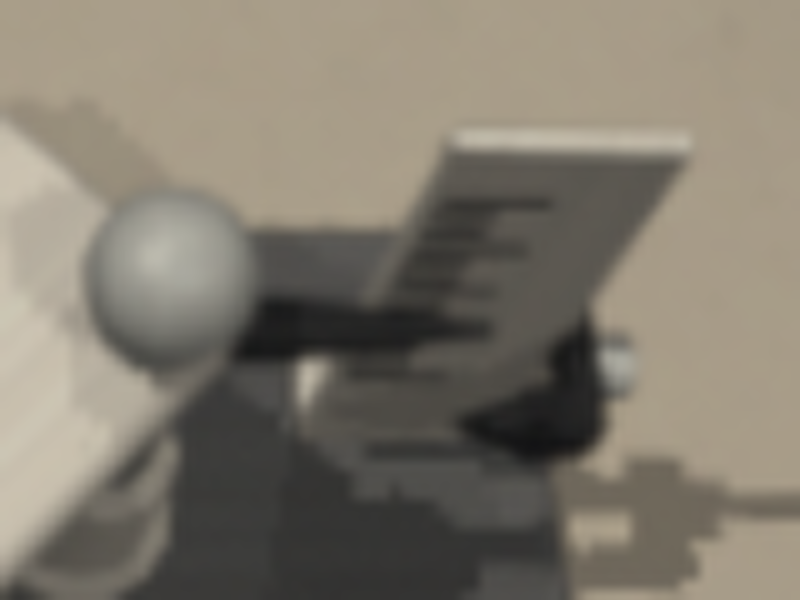

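Both pointers and indexes are clear: left pointer tip (184.5,193.0), left index tip (186,201.1); right pointer tip (354.3,192.8), right index tip (351,202.3); balls centred near (218,187.5) and (322,187.5).

Run:
```python
from h import *
f=load("wrist1"); s=load("scene0")
# scene + wrist ball triangulation
bl=tri([ray(f,218,187.7,1),ray(s,269.4,226)]);br=tri([ray(f,322.1,187.6,1),ray(s,288.2,196.6)]);print(bl,br)
# tips: plane through pointers at z=.07
pl=onz(f,184.5,193.0,.07,1);pr=onz(f,354.3,192.8,.07,1);print(pl,pr,np.linalg.norm(pl-pr),(pl+pr)/2)
d=pl-pr; n=np.array([d[1],-d[0],0]);n/=np.linalg.norm(n); print("yaw",np.arctan2(-d[0],d[1]))
for u,v in[(186,201.1),(351,202.3)]:
    c,r=ray(f,u,v,1); print(c+r*((pl-c)@n)/(r@n))
b=[onz(f,u,v,.084,1) for u,v in[(218,187.7),(322.1,187.6)]];print(b)
plan([.46,-.2,.24],0,0)
```

```text
(array([ 0.46586195, -0.1527995 ,  0.08007294]), [np.float64(0.0016065326202940847), np.float64(0.0016065326202942692)]) (array([ 0.46622664, -0.27009686,  0.0796284 ]), [np.float64(0.0015429834199579676), np.float64(0.0015429834199584436)])
[ 0.46585358 -0.11188708  0.07      ] [ 0.46591867 -0.31179195  0.07      ] 0.199904880754342 [ 0.46588612 -0.21183952  0.07      ]
yaw 0.00032564246836477563
[ 0.46585244 -0.10840716  0.04670982]
[ 0.46591994 -0.31567229  0.0420892 ]
[array([ 0.46567842, -0.1535103 ,  0.084     ]), array([ 0.46573889, -0.26947829,  0.084     ])]
shift [0.0835 0.0021 0.0518] 0.098 turn [ -0.48 -41.27   0.05] pos [ 0.3631 -0.1981  0.2239] F [0.69 0.24 0.43] t 2.1 w 0.0005457166735700071
```

Marks sit 23.3 mm (left) and 27.9 mm (right) below their pointers, with lateral offsets matching 103 mm. Untilt and half-turn so the camera faces the scales from the front.

move_arm([
  {"tx": 0, "ty": 0, "tz": 0, "ax": 0, "ay": -8.3, "az": 0, "jaw": 255},
  {"tx": 0, "ty": 0, "tz": 0, "ax": 0, "ay": -8.3, "az": 0, "jaw": 255},
  {"tx": 0, "ty": 0, "tz": 0, "ax": 0, "ay": -8.3, "az": 0, "jaw": 255},
  {"tx": 0, "ty": 0, "tz": 0, "ax": 0, "ay": -8.3, "az": 0, "jaw": 255},
  {"tx": 0, "ty": 0, "tz": 0, "ax": 0, "ay": -8.3, "az": 0, "jaw": 255},
  {"tx": 0.03, "ty": -0.015, "tz": 0, "ax": 0, "ay": 0, "az": 0, "jaw": 255},
  {"tx": 0.03, "ty": -0.015, "tz": 0, "ax": 0, "ay": 0, "az": 0, "jaw": 255},
  {"tx": 0.03, "ty": -0.015, "tz": 0, "ax": 0, "ay": 0, "az": 0, "jaw": 255},
  {"tx": 0, "ty": 0, "tz": 0, "ax": 0, "ay": 0, "az": -8.5, "jaw": 255},
  {"tx": 0, "ty": 0, "tz": 0, "ax": 0, "ay": 0, "az": -8.5, "jaw": 255},
  {"tx": 0, "ty": 0, "tz": 0, "ax": 0, "ay": 0, "az": -8.5, "jaw": 255},
  {"tx": 0, "ty": 0, "tz": 0, "ax": 0, "ay": 0, "az": -8.5, "jaw": 255},
])

```text
time: 3.3
tool_pos: [0.481, -0.1455, 0.2296]
tool_rot: [0.004, 0.952, 0.306, -0.02]
contact_force: [0.2, 0.3, 0.0]
gripper_width: -0.001
```

move_arm([
  {"tx": 0, "ty": 0, "tz": 0, "ax": 0, "ay": 0, "az": -8.5, "jaw": 255},
  {"tx": 0, "ty": 0, "tz": 0, "ax": 0, "ay": 0, "az": -8.5, "jaw": 255},
  {"tx": 0, "ty": 0, "tz": 0, "ax": 0, "ay": 0, "az": -8.5, "jaw": 255},
  {"tx": 0, "ty": 0, "tz": 0, "ax": 0, "ay": 0, "az": -8.5, "jaw": 255},
  {"tx": 0, "ty": 0, "tz": 0, "ax": 0, "ay": 0, "az": -8.5, "jaw": 255},
  {"tx": 0, "ty": 0, "tz": 0, "ax": 0, "ay": 0, "az": -8.5, "jaw": 255},
  {"tx": 0, "ty": 0, "tz": 0, "ax": 0, "ay": 0, "az": -8.5, "jaw": 255},
  {"tx": 0, "ty": 0, "tz": 0, "ax": 0, "ay": 0, "az": -8.5, "jaw": 255},
  {"tx": 0, "ty": 0, "tz": 0, "ax": 0, "ay": 0, "az": -8.5, "jaw": 255},
  {"tx": 0, "ty": 0, "tz": 0, "ax": 0, "ay": 0, "az": -8.5, "jaw": 255},
  {"tx": 0, "ty": 0, "tz": 0, "ax": 0, "ay": 0, "az": -8.5, "jaw": 255},
  {"tx": 0, "ty": 0, "tz": 0, "ax": 0, "ay": 0, "az": -8.5, "jaw": 255},
])

```text
time: 4.5
tool_pos: [0.5095, -0.1329, 0.2355]
tool_rot: [-0.01, 0.353, 0.935, -0.026]
contact_force: [0.4, 0.3, -0.4]
gripper_width: 0.001
```

Run:
```python
from h import *
plan([.466,-.154,.15],np.pi,0)
print(manip.state()["joint_pos"].round(2))
```

```text
shift [ 0.0186 -0.0398  0.0879] 0.098 turn [ -3.    -1.21 -41.29] pos [ 0.5095 -0.1329  0.2355] F [ 0.39  0.27 -0.36] t 4.5 w 0.00142857935910079
[-0.37 -0.17  1.82 -0.05  1.51 -1.22]
```

move_arm([
  {"tx": 0, "ty": 0, "tz": 0, "ax": -0.6, "ay": -0.2, "az": -8.3, "jaw": 255},
  {"tx": 0, "ty": 0, "tz": 0, "ax": -0.6, "ay": -0.2, "az": -8.3, "jaw": 255},
  {"tx": 0, "ty": 0, "tz": 0, "ax": -0.6, "ay": -0.2, "az": -8.3, "jaw": 255},
  {"tx": 0, "ty": 0, "tz": 0, "ax": -0.6, "ay": -0.2, "az": -8.3, "jaw": 255},
  {"tx": 0, "ty": 0, "tz": 0, "ax": -0.6, "ay": -0.2, "az": -8.0, "jaw": 255},
  {"tx": 0, "ty": 0, "tz": 0, "ax": 0, "ay": 0, "az": 0, "jaw": 255},
])

```text
time: 5.1
tool_pos: [0.5234, -0.1258, 0.238]
tool_rot: [-0.002, -0.015, 1.0, -0.004]
contact_force: [0.3, 0.2, -0.0]
gripper_width: 0.002
```

Run:
```python
from h import *
plan([.466,-.154,.15],np.pi,0)
snap("wrist","wrist2")
```

```text
shift [ 0.0578 -0.0258  0.0885] 0.109 turn [-0.45 -0.26  1.71] pos [ 0.5234 -0.1258  0.238 ] F [ 0.35  0.19 -0.01] t 5.1 w 0.001921793946246298
```

View pics/wrist2.png

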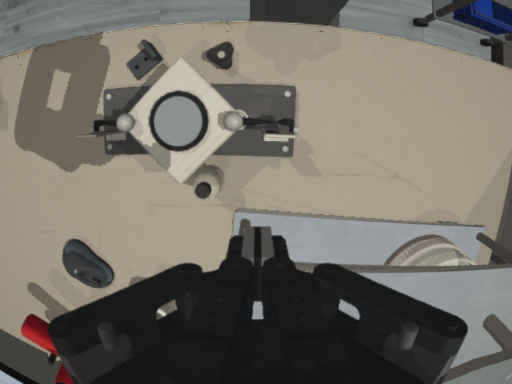

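Top view: left ball (233.5,121), right ball (125,122.5), mirror (179,121); bottle (205,188) stays clear. Triangulate with the first wrist view.

Run:
```python
from h import *
f=load("wrist1"); g=load("wrist2")
im=cv2.cvtColor(cv2.imread("pics/wrist2.png"),cv2.COLOR_BGR2GRAY)
c=cv2.HoughCircles(cv2.resize(im[80:170,80:320],None,fx=4,fy=4,interpolation=3),cv2.HOUGH_GRADIENT,1,60,param1=100,param2=20,minRadius=25,maxRadius=60);print(c)
for a,b in[((218,187.7),(233.5,121)),((322.1,187.6),(125,122.5))]:
    print(tri([ray(f,*a,1),ray(g,*b,1)]), onz(g,*b,.084,1))
plan([.466,-.154,.14],np.pi,0)
crop("wrist2",80,80,240,90,3.3,"c4")
```

```text
[[[185.5 169.5  34.8]
  [613.5 161.5  42.8]
  [258.5 210.5  48.4]
  [293.5  69.5  42.7]
  [250.5 133.5  48.4]
  [341.5 109.5  47.1]
  [525.5  78.5  42.7]
  [802.5 270.5  52.8]
  [417.5 101.5  58.3]
  [321.5 285.5  42.5]
  [498.5 270.5  36. ]
  [354.5 222.5  52.8]
  [433.5 209.5  54.8]
  [205.5 253.5  42.4]
  [557.5 214.5  34.7]
  [809.5 194.5  25.8]
  [141.5 270.5  29.3]]]
(array([ 0.46635105, -0.15271835,  0.08208686]), [np.float64(0.0005666937871202581), np.float64(0.0005666937871202552)]) [ 0.4660317  -0.15204704  0.084     ]
(array([ 0.46631145, -0.26983668,  0.08302525]), [np.float64(0.000136535291582074), np.float64(0.00013653529158200647)]) [ 0.46633921 -0.26950591  0.084     ]
shift [ 0.0577 -0.026   0.0984] 0.117 turn [-0.43 -0.24  1.58] pos [ 0.5234 -0.1257  0.238 ] F [ 0.39 -0.21  0.44] t 5.15 w -0.00030376559780039843
```

View pics/c4.png

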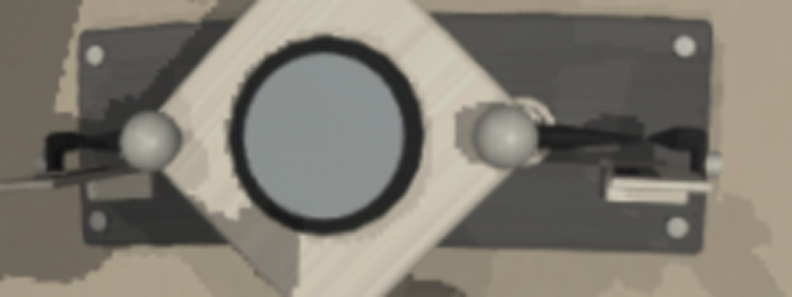

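move_arm([
  {"tx": 0.029, "ty": -0.013, "tz": 0.03, "ax": -0.4, "ay": -0.2, "az": 1.6, "jaw": 255},
  {"tx": 0.029, "ty": -0.013, "tz": 0.03, "ax": 0, "ay": 0, "az": 0, "jaw": 255},
  {"tx": 0, "ty": 0, "tz": 0.03, "ax": 0, "ay": 0, "az": 0, "jaw": 255},
  {"tx": 0, "ty": 0, "tz": 0.02, "ax": 0, "ay": 0, "az": 0, "jaw": 255},
  {"tx": 0, "ty": 0, "tz": 0, "ax": 0, "ay": 0, "az": 0, "jaw": 255},
])

```text
time: 5.65
tool_pos: [0.4706, -0.1519, 0.1278]
tool_rot: [0.001, 0.004, 1.0, -0.004]
contact_force: [-0.7, -0.5, 0.1]
gripper_width: 0.001
```

Run:
```python
from h import *
plan([.466,-.154,.096],np.pi,0)
snap("wrist","wrist3")
```

```text
shift [ 0.0046 -0.0019  0.0318] 0.032 turn [-0.41  0.13 -0.42] pos [ 0.4706 -0.1519  0.1278] F [-0.68 -0.46  0.05] t 5.65 w 0.0008403037688494108
```

View pics/wrist3.png

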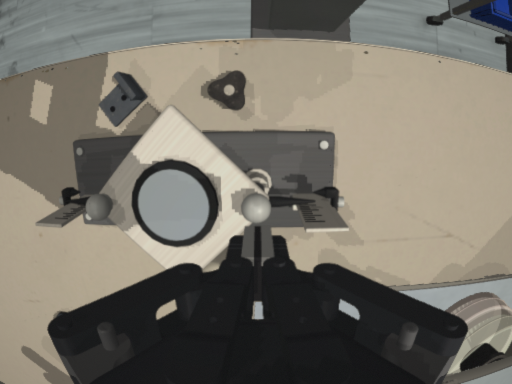

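View shows the left ball at (257,208) straight before the fingertips, left pointer and index clear at about (310,203)/(325,192).

move_arm([
  {"tx": 0.005, "ty": -0.002, "tz": 0.02, "ax": -0.4, "ay": 0, "az": 0, "jaw": 255},
  {"tx": 0, "ty": 0, "tz": 0.008, "ax": 0, "ay": 0, "az": 0, "jaw": 255},
  {"tx": 0, "ty": 0, "tz": 0, "ax": 0, "ay": 0, "az": 0, "jaw": 255},
])

```text
time: 6.0
tool_pos: [0.4714, -0.155, 0.106]
tool_rot: [0.006, 0.004, 1.0, -0.003]
contact_force: [-0.3, -0.4, 0.5]
gripper_width: -0.001
```

Run:
```python
from h import *
plan([.466,-.154,.094],np.pi,0)
```

```text
shift [0.0056 0.0011 0.0119] 0.013 turn [-0.3   0.65 -0.41] pos [ 0.4714 -0.155   0.106 ] F [-0.32 -0.42  0.55] t 6.0 w -0.0011178511272803397
```

move_arm([
  {"tx": 0.006, "ty": 0.001, "tz": 0, "ax": 0, "ay": 0.6, "az": 0, "jaw": 255},
  {"tx": 0, "ty": 0, "tz": 0.006, "ax": 0, "ay": 0, "az": 0, "jaw": 255},
  {"tx": 0, "ty": 0, "tz": 0, "ax": 0, "ay": 0, "az": 0, "jaw": 255},
])

```text
time: 6.3
tool_pos: [0.4677, -0.1545, 0.1034]
tool_rot: [0.002, 0.004, 1.0, -0.004]
contact_force: [0.8, -0.2, 0.2]
gripper_width: -0.003
```

Run:
```python
from h import *
plan([.466,-.154,.094],np.pi,0)
```

```text
shift [0.0018 0.0006 0.0093] 0.01 turn [-0.47  0.29 -0.4 ] pos [ 0.4677 -0.1545  0.1034] F [ 0.78 -0.19  0.15] t 6.3 w -0.0032665468262412767
```

move_arm([
  {"tx": 0.003, "ty": 0, "tz": 0.004, "ax": 0, "ay": 0, "az": 0, "jaw": 255},
  {"tx": 0, "ty": 0, "tz": 0.004, "ax": 0, "ay": 0, "az": 0, "jaw": 255},
  {"tx": 0, "ty": 0, "tz": 0.004, "ax": 0, "ay": 0, "az": 0, "jaw": 255},
])

```text
time: 6.6
tool_pos: [0.4657, -0.155, 0.0923]
tool_rot: [0.004, 0.004, 1.0, -0.005]
contact_force: [0.2, 2.7, 2.1]
gripper_width: 0.004
```

move_arm([
  {"tx": 0, "ty": 0, "tz": 0.003, "ax": 0, "ay": 0, "az": 0, "jaw": 255},
])

```text
time: 6.7
tool_pos: [0.4657, -0.1546, 0.0892]
tool_rot: [0.004, 0.004, 1.0, -0.004]
contact_force: [-1.0, 3.9, 4.8]
gripper_width: 0.0
```

move_arm([
  {"tx": 0, "ty": 0, "tz": 0.003, "ax": 0, "ay": 0, "az": 0, "jaw": 255},
])

```text
time: 6.8
tool_pos: [0.4658, -0.1541, 0.0863]
tool_rot: [0.004, 0.004, 1.0, -0.003]
contact_force: [-0.8, 5.6, 6.2]
gripper_width: 0.002
```

Sideways force builds as the ball rolls outward; follow it with a little +y and look.

move_arm([
  {"tx": 0, "ty": 0.0015, "tz": 0.002, "ax": 0, "ay": 0, "az": 0, "jaw": 255},
])

```text
time: 6.9
tool_pos: [0.4659, -0.1531, 0.0846]
tool_rot: [0.004, 0.004, 1.0, -0.004]
contact_force: [-2.6, -2.0, 5.5]
gripper_width: 0.004
```

Run:
```python
from h import *
plan([.466,-.154,.080],np.pi,0)
snap("wrist","wrist4"); crop("wrist4",225,150,140,105,5.7,"c5")
plan([.466,-.154,.080],np.pi,0)
```

```text
shift [-0.0001 -0.0008  0.0046] 0.005 turn [-0.45  0.43 -0.43] pos [ 0.4659 -0.1531  0.0846] F [-2.64 -2.03  5.46] t 6.9 w 0.003925482990537667
shift [-0.0001 -0.0009  0.0044] 0.004 turn [-0.47  0.43 -0.42] pos [ 0.4659 -0.1531  0.0844] F [-2.55 -1.85  4.62] t 6.95 w -0.003515428652629987
```

View pics/c5.png

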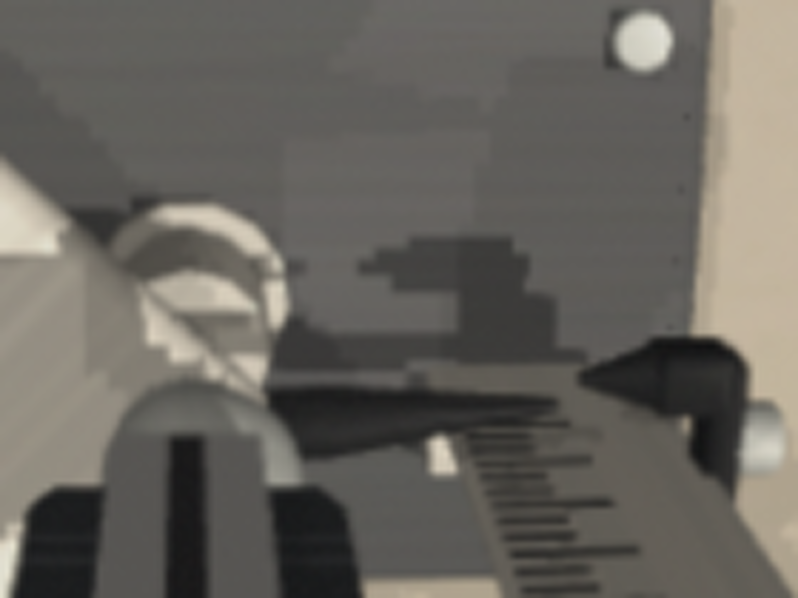

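Pointer tip at pixel (322.7,220.9), index tip (326.8,216.1): pointer is still a little above.

```bash
cat >> h.py <<'E'
def onx(f,u,v,x):
    c,d=ray(f,u,v,1); return c+d*(x-c[0])/d[0]
E
python3 - <<'E'
from h import *
g=load("wrist4")
print(onx(g,322.7,220.9,.466),onx(g,326.8,216.1,.466))
print(proj(g,[.466,-.1084,.0467],1))
E
```

```text
[ 0.466      -0.11184828  0.05649314] [ 0.466      -0.10737809  0.04812285]
[324.85231778 215.36951307]
```

move_arm([
  {"tx": 0, "ty": 0.0004, "tz": 0.0025, "ax": 0, "ay": 0, "az": 0, "jaw": 255},
  {"tx": 0, "ty": 0.0004, "tz": 0.002, "ax": 0, "ay": 0, "az": 0, "jaw": 255},
])

```text
time: 7.15
tool_pos: [0.466, -0.1526, 0.0811]
tool_rot: [0.003, 0.004, 1.0, -0.004]
contact_force: [-3.1, 2.1, 7.6]
gripper_width: 0.001
```

Run:
```python
from h import *
snap("wrist","wrist5"); crop("wrist5",225,150,140,105,5.7,"c6")
plan([.466,-.153,.0797],np.pi,0)
```

```text
shift [-0.0001 -0.0004  0.0012] 0.001 turn [-0.47  0.37 -0.42] pos [ 0.4659 -0.1526  0.0809] F [-3.42  1.67  7.44] t 7.2 w -0.0009724594251276595
```

View pics/c6.png

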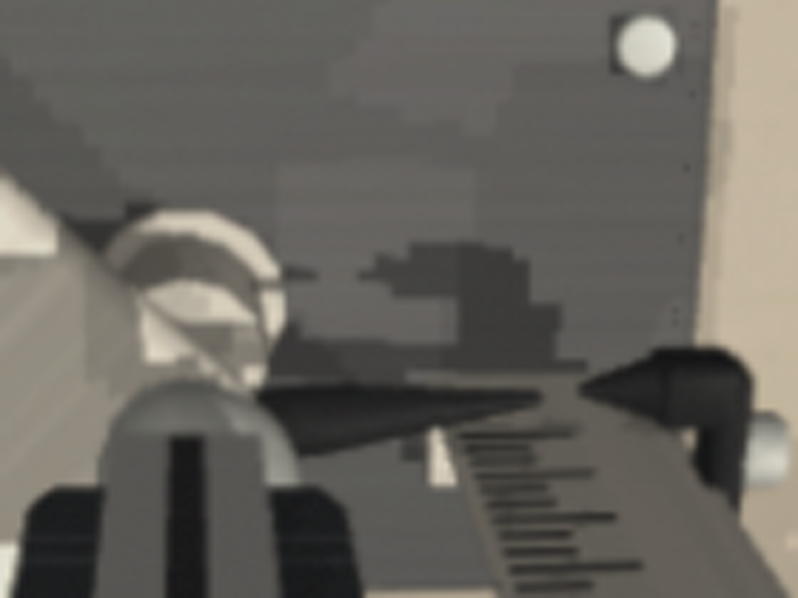

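Pointer now ~2.8 mm above the index (pixel gap 1.6 rows). 1.4 mm more, then hold.

move_arm([
  {"tx": 0, "ty": 0, "tz": 0.0014, "ax": 0, "ay": 0, "az": 0, "jaw": 255},
  {"tx": 0, "ty": 0, "tz": 0, "ax": 0, "ay": 0, "az": 0, "jaw": 255},
  {"tx": 0, "ty": 0, "tz": 0, "ax": 0, "ay": 0, "az": 0, "jaw": 255},
])

```text
time: 7.5
tool_pos: [0.466, -0.1527, 0.0816]
tool_rot: [0.002, 0.004, 1.0, -0.004]
contact_force: [-2.7, 0.7, 6.4]
gripper_width: 0.001
```

Run:
```python
from h import *
snap("wrist","wrist6"); crop("wrist6",225,150,140,105,5.7,"c7")
plan([.466,-.153,.0797],np.pi,0)
```

```text
shift [-0.     -0.0003  0.002 ] 0.002 turn [-0.45  0.28 -0.41] pos [ 0.466  -0.1527  0.0817] F [-3.61  1.64  7.41] t 7.55 w -0.001850245566569605
```

View pics/c7.png

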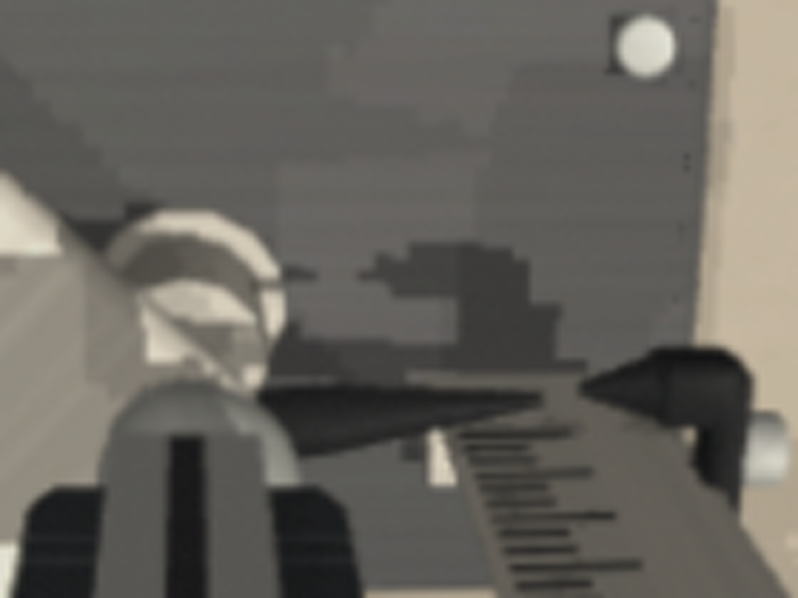

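Holding rows creep upward under load (gap still ~3 mm), so push with a small downward bias.

move_arm([
  {"tx": 0, "ty": 0, "tz": 0.0025, "ax": 0, "ay": 0, "az": 0, "jaw": 255},
  {"tx": 0, "ty": 0, "tz": 0.001, "ax": 0, "ay": 0, "az": 0, "jaw": 255},
])

```text
time: 7.75
tool_pos: [0.466, -0.1524, 0.0797]
tool_rot: [0.002, 0.004, 1.0, -0.003]
contact_force: [-3.3, 2.4, 8.0]
gripper_width: -0.004
```

Run:
```python
from h import *
snap("wrist","wrist7"); crop("wrist7",225,150,140,105,5.7,"c8")
plan([.466,-.153,.0795],np.pi,0)
```

```text
shift [-0.     -0.0006  0.0003] 0.001 turn [-0.37  0.2  -0.41] pos [ 0.466  -0.1524  0.0798] F [-3.4   2.68  8.05] t 7.8 w 0.0022224035892652125
```

View pics/c8.png

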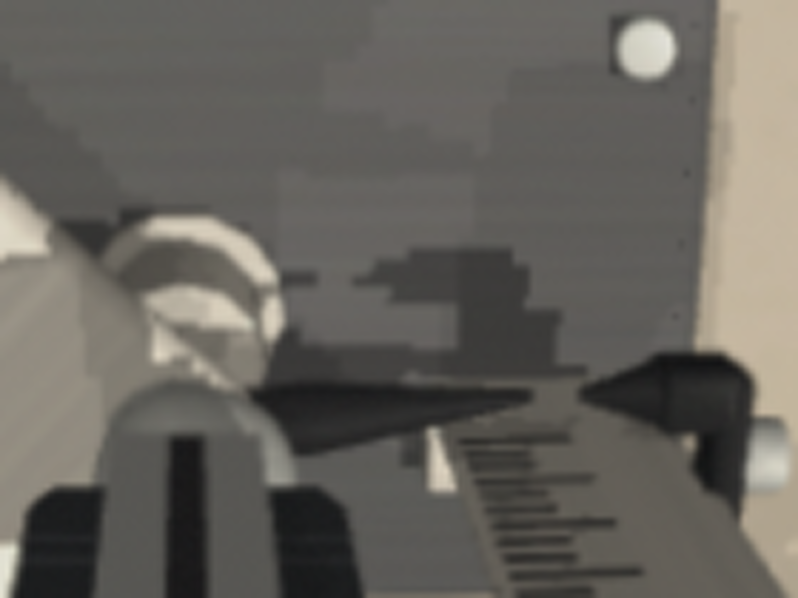

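Level now: pointer tip (318.3,219.5), index tip (326.9,219.1). Hold 0.5 s.

move_arm([
  {"tx": 0, "ty": 0, "tz": 0.0005, "ax": 0, "ay": 0, "az": 0, "jaw": 255},
  {"tx": 0, "ty": 0, "tz": 0.0005, "ax": 0, "ay": 0, "az": 0, "jaw": 255},
  {"tx": 0, "ty": 0, "tz": 0.0004, "ax": 0, "ay": 0, "az": 0, "jaw": 255},
  {"tx": 0, "ty": 0, "tz": 0.0004, "ax": 0, "ay": 0, "az": 0, "jaw": 255},
  {"tx": 0, "ty": 0, "tz": 0.0004, "ax": 0, "ay": 0, "az": 0, "jaw": 255},
  {"tx": 0, "ty": 0, "tz": 0.0004, "ax": 0, "ay": 0, "az": 0, "jaw": 255},
])

```text
time: 8.4
tool_pos: [0.466, -0.1527, 0.0818]
tool_rot: [0.0, 0.003, 1.0, -0.003]
contact_force: [-3.0, 1.2, 7.2]
gripper_width: 0.003
```

Run:
```python
from h import *
snap("wrist","wrist8"); crop("wrist8",225,150,140,105,5.7,"c9")
plan([.466,-.153,.0795],np.pi,0)
```

```text
shift [-0.     -0.0002  0.0023] 0.002 turn [-0.34  0.   -0.38] pos [ 0.466  -0.1527  0.0818] F [-2.78  1.92  6.84] t 8.45 w -0.00210614231435134
```

View pics/c9.png

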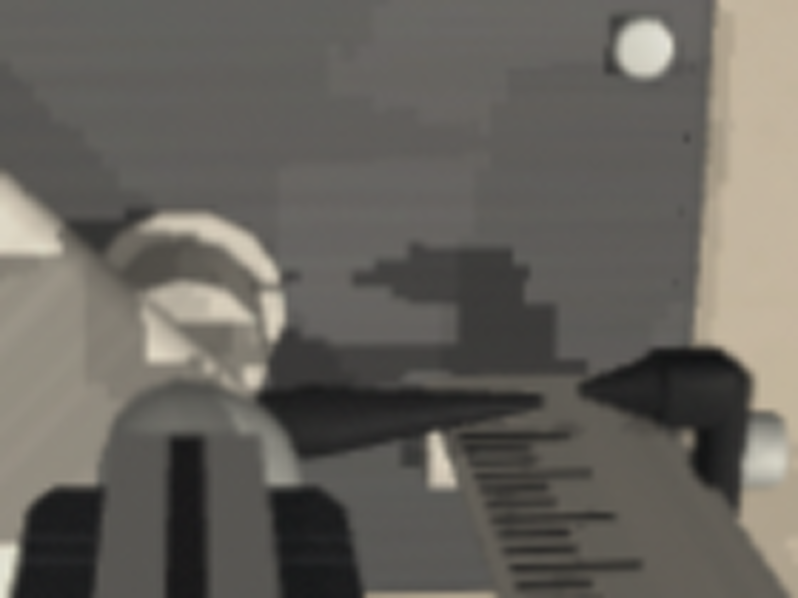

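move_arm([
  {"tx": 0, "ty": 0, "tz": 0.0025, "ax": 0, "ay": 0, "az": 0, "jaw": 255},
  {"tx": 0, "ty": 0, "tz": 0.0012, "ax": 0, "ay": 0, "az": 0, "jaw": 255},
  {"tx": 0, "ty": 0, "tz": 0.0008, "ax": 0, "ay": 0, "az": 0, "jaw": 255},
  {"tx": 0, "ty": 0, "tz": 0.0008, "ax": 0, "ay": 0, "az": 0, "jaw": 255},
])

```text
time: 8.85
tool_pos: [0.466, -0.1524, 0.0797]
tool_rot: [-0.001, 0.003, 1.0, -0.002]
contact_force: [-3.9, 1.6, 9.3]
gripper_width: 0.0
```

move_arm([
  {"tx": 0, "ty": 0, "tz": 0.0008, "ax": 0, "ay": 0, "az": 0, "jaw": 255},
  {"tx": 0, "ty": 0, "tz": 0.0008, "ax": 0, "ay": 0, "az": 0, "jaw": 255},
  {"tx": 0, "ty": 0, "tz": 0.0008, "ax": 0, "ay": 0, "az": 0, "jaw": 255},
])

```text
time: 9.15
tool_pos: [0.466, -0.1524, 0.0798]
tool_rot: [-0.002, 0.003, 1.0, -0.002]
contact_force: [-2.3, 2.6, 7.2]
gripper_width: -0.002
```

Run:
```python
from h import *
snap("wrist","wrist9"); crop("wrist9",225,150,140,105,5.7,"c10")
plan([.466,-.153,.0795],np.pi,0)
```

```text
shift [-0.     -0.0006  0.0004] 0.001 turn [-0.19 -0.25 -0.37] pos [ 0.466  -0.1524  0.0798] F [-3.07  1.58  8.28] t 9.2 w -0.0022121126099732213
```

View pics/c10.png

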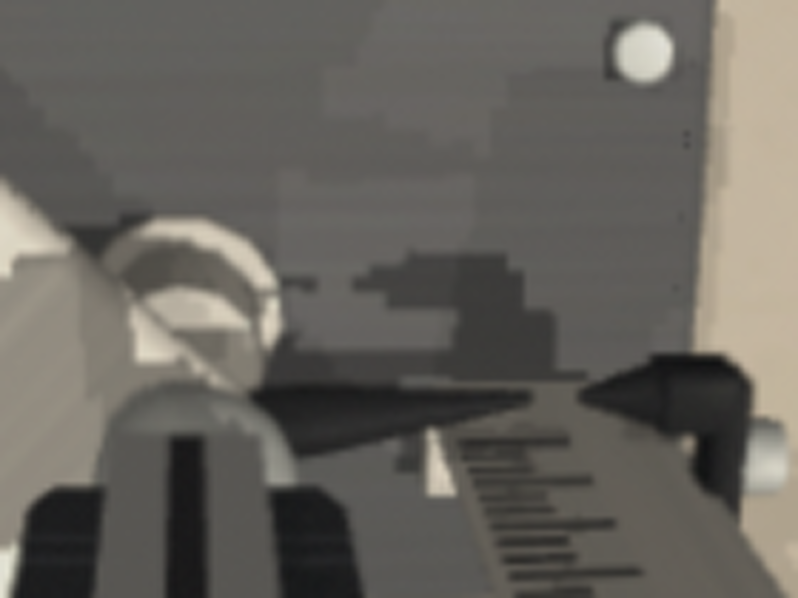

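Level ((318.2,219.7) vs (326.9,219.6)) and held over 0.5 s at ~8 N. Release and move over the right ball.

move_arm([
  {"tx": 0, "ty": 0, "tz": -0.01, "ax": 0, "ay": 0, "az": 0, "jaw": 255},
  {"tx": 0, "ty": 0, "tz": -0.02, "ax": 0, "ay": 0, "az": 0, "jaw": 255},
  {"tx": 0, "ty": 0, "tz": -0.02, "ax": 0, "ay": 0, "az": 0, "jaw": 255},
  {"tx": 0, "ty": 0, "tz": 0, "ax": 0, "ay": 0, "az": 0, "jaw": 255},
  {"tx": 0, "ty": 0, "tz": 0, "ax": 0, "ay": 0, "az": 0, "jaw": 255},
  {"tx": 0, "ty": 0, "tz": 0, "ax": 0, "ay": 0, "az": 0, "jaw": 255},
])

```text
time: 9.8
tool_pos: [0.4658, -0.1526, 0.1302]
tool_rot: [-0.002, 0.003, 1.0, -0.002]
contact_force: [-0.4, -0.2, 0.3]
gripper_width: 0.003
```

Run:
```python
from h import *
snap("wrist","wrist10"); crop("wrist10",20,120,350,140,2.2,"c11")
plan([.466,-.2695,.125],np.pi,0)
```

```text
shift [-0.0014 -0.117   0.0052] 0.117 turn [-0.2  -0.32 -0.39] pos [ 0.4654 -0.1525  0.1297] F [-0.76  0.27  0.2 ] t 9.85 w 0.001301743743697331
```

View pics/c11.png

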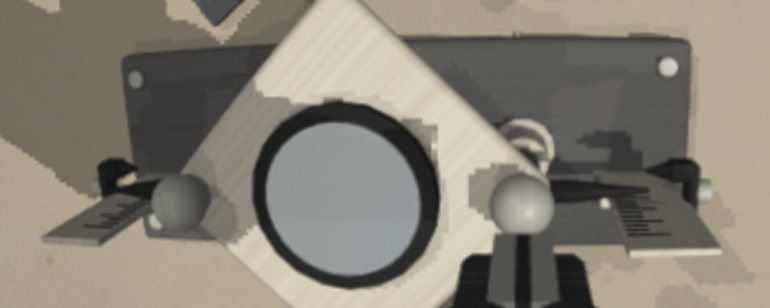

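Plate is level again, force zero. Go to the right side.

move_arm([
  {"tx": 0, "ty": -0.03, "tz": 0, "ax": -0.2, "ay": -0.3, "az": -0.4, "jaw": 255},
  {"tx": 0, "ty": -0.03, "tz": 0, "ax": 0, "ay": 0, "az": 0, "jaw": 255},
  {"tx": 0, "ty": -0.03, "tz": 0, "ax": 0, "ay": 0, "az": 0, "jaw": 255},
  {"tx": 0, "ty": -0.027, "tz": 0, "ax": 0, "ay": 0, "az": 0, "jaw": 255},
  {"tx": 0, "ty": 0, "tz": 0, "ax": 0, "ay": 0, "az": 0, "jaw": 255},
  {"tx": 0, "ty": 0, "tz": 0, "ax": 0, "ay": 0, "az": 0, "jaw": 255},
])

```text
time: 10.45
tool_pos: [0.462, -0.2703, 0.1217]
tool_rot: [-0.005, -0.001, 1.0, 0.004]
contact_force: [0.4, 0.1, -0.5]
gripper_width: -0.002
```

Run:
```python
from h import *
snap("wrist","wrist11")
plan([.466,-.2695,.100],np.pi,0)
```

```text
shift [-0.0042  0.0004  0.0217] 0.022 turn [ 0.42 -0.54  0.18] pos [ 0.462  -0.2701  0.1217] F [-0.06  0.12 -0.24] t 10.5 w -0.0038159402334289774
```

View pics/wrist11.png

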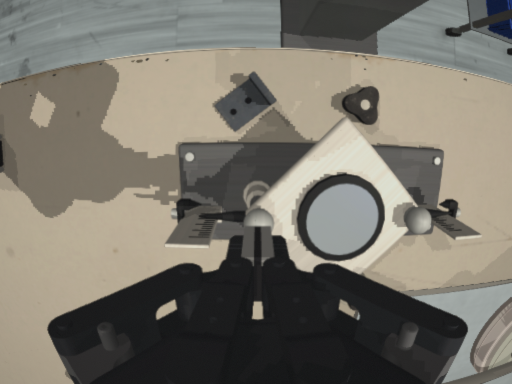

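Run:
```python
from h import *
g=load("wrist11")
print(onz(g,259,217,.084,1),onz(g,419,220,.084,1))
print(proj(g,[.466,-.2695,.084],1))
```

```text
[ 0.46202295 -0.26850031  0.084     ] [ 0.46643447 -0.15125038  0.084     ]
[257.44731395 222.70280948]
```

move_arm([
  {"tx": -0.004, "ty": 0.0004, "tz": 0.006, "ax": 0.4, "ay": -0.5, "az": 0, "jaw": 255},
  {"tx": 0, "ty": 0, "tz": 0.007, "ax": 0, "ay": 0, "az": 0, "jaw": 255},
  {"tx": 0, "ty": 0, "tz": 0.004, "ax": 0, "ay": 0, "az": 0, "jaw": 255},
  {"tx": 0, "ty": 0, "tz": 0, "ax": 0, "ay": 0, "az": 0, "jaw": 255},
])

```text
time: 10.9
tool_pos: [0.4659, -0.2661, 0.1018]
tool_rot: [-0.001, -0.003, 1.0, 0.001]
contact_force: [0.3, 0.0, 0.1]
gripper_width: 0.001
```

Run:
```python
from h import *
plan([.466,-.2695,.094],np.pi,0)
```

```text
shift [-0.0001 -0.0035  0.0078] 0.008 turn [ 0.11 -0.09  0.38] pos [ 0.4659 -0.2661  0.1018] F [0.32 0.01 0.14] t 10.9 w 0.0010908108310596798
```

move_arm([
  {"tx": 0, "ty": -0.0035, "tz": 0.0015, "ax": 0, "ay": 0, "az": 0, "jaw": 255},
  {"tx": 0, "ty": 0, "tz": 0.0015, "ax": 0, "ay": 0, "az": 0, "jaw": 255},
  {"tx": 0, "ty": 0, "tz": 0, "ax": 0, "ay": 0, "az": 0, "jaw": 255},
])

```text
time: 11.2
tool_pos: [0.466, -0.2693, 0.0985]
tool_rot: [-0.001, -0.004, 1.0, 0.001]
contact_force: [-0.6, -0.5, 0.5]
gripper_width: -0.001
```

move_arm([
  {"tx": 0, "ty": 0, "tz": 0.003, "ax": 0, "ay": 0, "az": 0, "jaw": 255},
  {"tx": 0, "ty": 0, "tz": 0.003, "ax": 0, "ay": 0, "az": 0, "jaw": 255},
])

```text
time: 11.4
tool_pos: [0.4665, -0.2699, 0.093]
tool_rot: [-0.0, -0.004, 1.0, 0.0]
contact_force: [-0.9, -0.4, 1.2]
gripper_width: 0.001
```

move_arm([
  {"tx": 0, "ty": -0.0004, "tz": 0.003, "ax": 0, "ay": 0, "az": 0, "jaw": 255},
  {"tx": 0, "ty": -0.0004, "tz": 0.003, "ax": 0, "ay": 0, "az": 0, "jaw": 255},
])

```text
time: 11.6
tool_pos: [0.4666, -0.2717, 0.0877]
tool_rot: [-0.0, -0.004, 1.0, -0.001]
contact_force: [-2.4, 0.1, 3.2]
gripper_width: -0.002
```

move_arm([
  {"tx": 0, "ty": -0.0004, "tz": 0.003, "ax": 0, "ay": 0, "az": 0, "jaw": 255},
  {"tx": 0, "ty": -0.0004, "tz": 0.0025, "ax": 0, "ay": 0, "az": 0, "jaw": 255},
])

```text
time: 11.8
tool_pos: [0.4666, -0.273, 0.0829]
tool_rot: [-0.0, -0.004, 1.0, -0.001]
contact_force: [-3.2, 0.8, 6.8]
gripper_width: -0.003
```

Run:
```python
from h import *
snap("wrist","wrist12"); crop("wrist12",150,160,140,105,5.7,"c12")
plan([.466,-.271,.0769],np.pi,0)
```

```text
shift [0.0006 0.0021 0.0057] 0.006 turn [-0.11 -0.03  0.42] pos [ 0.4666 -0.2731  0.0826] F [-1.52 -0.4   6.48] t 11.85 w -0.001708120993586876
```

View pics/c12.png

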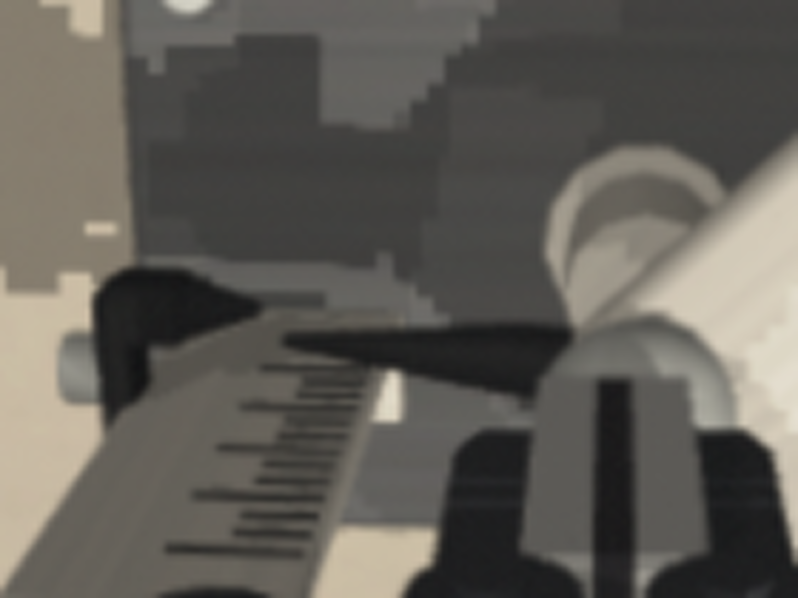

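Right pointer tip (200.0,219.6) vs index tip (195.6,213.9): about 10 mm to go, i.e. TCP about 5.7 mm.

move_arm([
  {"tx": 0, "ty": 0, "tz": 0.0025, "ax": 0, "ay": 0, "az": 0, "jaw": 255},
  {"tx": 0, "ty": 0, "tz": 0.0025, "ax": 0, "ay": 0, "az": 0, "jaw": 255},
])

```text
time: 12.05
tool_pos: [0.4667, -0.2737, 0.0792]
tool_rot: [-0.001, -0.004, 1.0, -0.001]
contact_force: [-4.5, 0.9, 8.1]
gripper_width: -0.002
```

Run:
```python
from h import *
snap("wrist","wrist13"); crop("wrist13",150,160,140,105,5.7,"c13")
plan([.466,-.271,.0769],np.pi,0)
```

```text
shift [0.0006 0.0027 0.002 ] 0.003 turn [-0.15 -0.07  0.43] pos [ 0.4667 -0.2737  0.0789] F [-3.83  0.6   7.82] t 12.1 w -0.0013299810799222642
```

View pics/c13.png

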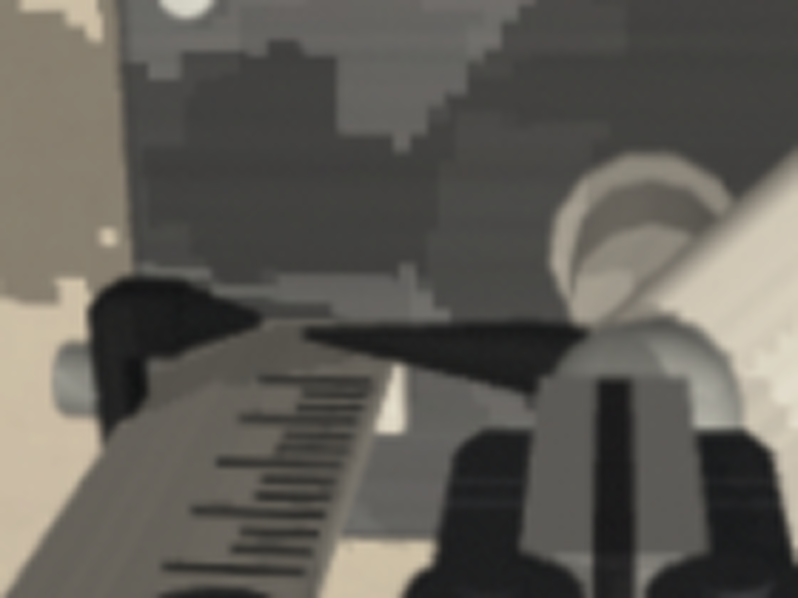

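Gap 2.3 px (~4 mm). About 2 mm more, then hold with the bias.

move_arm([
  {"tx": 0, "ty": 0, "tz": 0.0022, "ax": 0, "ay": 0, "az": 0, "jaw": 255},
  {"tx": 0, "ty": 0, "tz": 0.0016, "ax": 0, "ay": 0, "az": 0, "jaw": 255},
])

```text
time: 12.3
tool_pos: [0.4667, -0.274, 0.0771]
tool_rot: [-0.001, -0.004, 1.0, -0.001]
contact_force: [-4.7, 0.9, 9.8]
gripper_width: 0.0
```

Run:
```python
from h import *
snap("wrist","wrist14"); crop("wrist14",150,160,140,105,5.7,"c14")
plan([.466,-.271,.0769],np.pi,0)
```

```text
shift [0.0007 0.003  0.0001] 0.003 turn [-0.13 -0.13  0.43] pos [ 0.4667 -0.274   0.077 ] F [-3.73  0.87  8.78] t 12.35 w -0.0011132888578809117
```

View pics/c14.png

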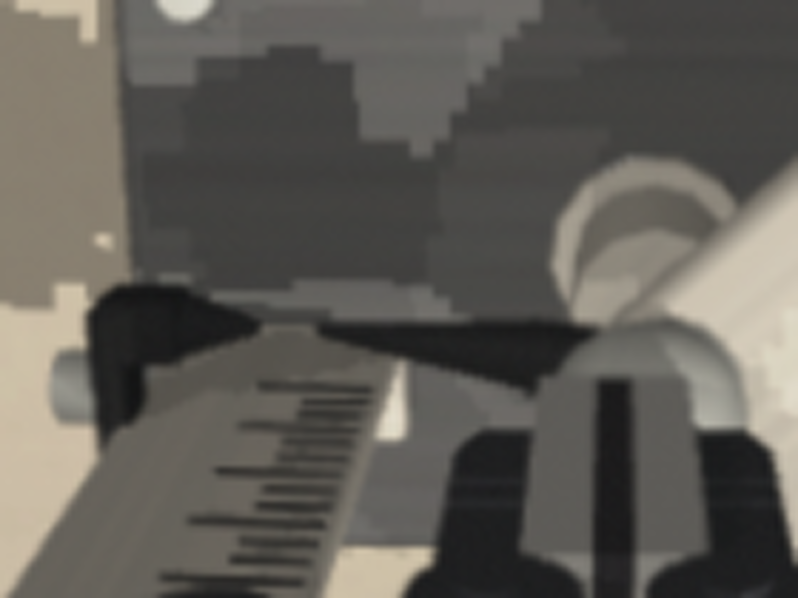

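Level: pointer tip (205.3,217.7), index tip (195.6,217.2). Hold.

move_arm([
  {"tx": 0, "ty": 0, "tz": 0.001, "ax": 0, "ay": 0, "az": 0, "jaw": 255},
  {"tx": 0, "ty": 0, "tz": 0.0009, "ax": 0, "ay": 0, "az": 0, "jaw": 255},
  {"tx": 0, "ty": 0, "tz": 0.0009, "ax": 0, "ay": 0, "az": 0, "jaw": 255},
])

```text
time: 12.65
tool_pos: [0.4667, -0.274, 0.0773]
tool_rot: [-0.002, -0.004, 1.0, -0.0]
contact_force: [-4.4, 2.5, 8.8]
gripper_width: -0.001
```

move_arm([
  {"tx": 0, "ty": 0, "tz": 0.0009, "ax": 0, "ay": 0, "az": 0, "jaw": 255},
  {"tx": 0, "ty": 0, "tz": 0.0009, "ax": 0, "ay": 0, "az": 0, "jaw": 255},
  {"tx": 0, "ty": 0, "tz": 0.0009, "ax": 0, "ay": 0, "az": 0, "jaw": 255},
])

```text
time: 12.95
tool_pos: [0.4667, -0.274, 0.0775]
tool_rot: [-0.003, -0.004, 1.0, 0.0]
contact_force: [-5.0, 1.9, 8.7]
gripper_width: 0.001
```

Run:
```python
from h import *
snap("wrist","wrist15"); crop("wrist15",150,160,140,105,5.7,"c15")
plan([.466,-.271,.0769],np.pi,0)
```

```text
shift [0.0007 0.003  0.0007] 0.003 turn [ 0.02 -0.33  0.45] pos [ 0.4667 -0.274   0.0776] F [-4.27  1.52  8.11] t 13.0 w 0.001066325214342946
```

View pics/c15.png

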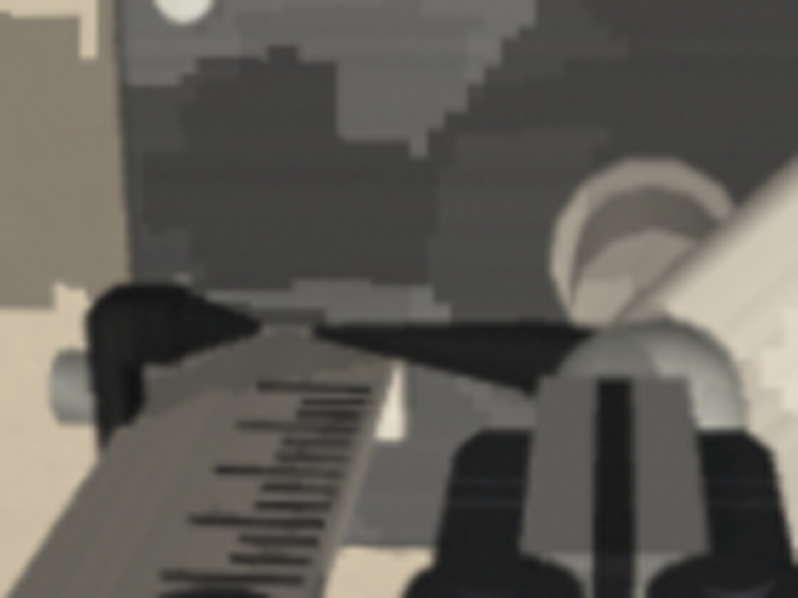

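Still level within ~1.5 mm after 0.65 s. One more short hold slightly lower for margin, then release.

move_arm([
  {"tx": 0, "ty": 0, "tz": 0.0016, "ax": 0, "ay": 0, "az": 0, "jaw": 255},
  {"tx": 0, "ty": 0, "tz": 0.001, "ax": 0, "ay": 0, "az": 0, "jaw": 255},
  {"tx": 0, "ty": 0, "tz": 0.001, "ax": 0, "ay": 0, "az": 0, "jaw": 255},
  {"tx": 0, "ty": 0, "tz": 0.001, "ax": 0, "ay": 0, "az": 0, "jaw": 255},
  {"tx": 0, "ty": 0, "tz": 0.001, "ax": 0, "ay": 0, "az": 0, "jaw": 255},
  {"tx": 0, "ty": 0, "tz": 0.001, "ax": 0, "ay": 0, "az": 0, "jaw": 255},
])

```text
time: 13.6
tool_pos: [0.4667, -0.274, 0.0772]
tool_rot: [-0.005, -0.004, 1.0, 0.001]
contact_force: [-3.7, 1.6, 9.4]
gripper_width: 0.003
```

Run:
```python
from h import *
snap("wrist","wrist16"); crop("wrist16",150,160,140,105,5.7,"c16")
plan([.466,-.271,.0769],np.pi,0)
```

```text
shift [0.0007 0.003  0.0003] 0.003 turn [ 0.16 -0.52  0.48] pos [ 0.4667 -0.274   0.0772] F [-3.69  1.61  8.59] t 13.65 w -0.0022049870084542445
```

View pics/c16.png

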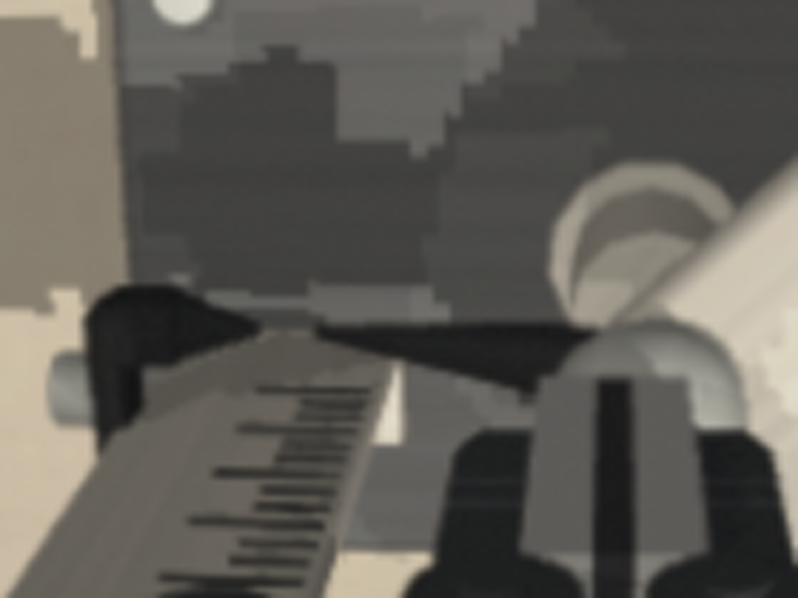

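move_arm([
  {"tx": 0, "ty": 0, "tz": -0.01, "ax": 0, "ay": 0, "az": 0, "jaw": 255},
  {"tx": 0, "ty": 0, "tz": -0.02, "ax": 0, "ay": 0, "az": 0, "jaw": 255},
  {"tx": 0, "ty": 0, "tz": -0.03, "ax": 0, "ay": 0, "az": 0, "jaw": 255},
  {"tx": 0, "ty": 0, "tz": -0.03, "ax": 0, "ay": 0, "az": 0, "jaw": 255},
  {"tx": 0, "ty": 0, "tz": -0.03, "ax": 0, "ay": 0, "az": 0, "jaw": 255},
  {"tx": 0, "ty": 0, "tz": -0.02, "ax": 0, "ay": 0, "az": 0, "jaw": 255},
  {"tx": 0, "ty": 0, "tz": 0, "ax": 0, "ay": 0, "az": 0, "jaw": 255},
  {"tx": 0, "ty": 0, "tz": 0, "ax": 0, "ay": 0, "az": 0, "jaw": 255},
  {"tx": 0, "ty": 0, "tz": 0, "ax": 0, "ay": 0, "az": 0, "jaw": 255},
])

```text
time: 14.55
tool_pos: [0.4677, -0.2717, 0.217]
tool_rot: [-0.005, -0.004, 1.0, 0.005]
contact_force: [1.2, -0.1, -1.6]
gripper_width: -0.003
```

Run:
```python
from h import *
snap("wrist","wrist17")
plan([.466,-.271,.2],np.pi,0)
```

```text
shift [0.0012 0.0003 0.0164] 0.016 turn [ 0.65 -0.61  0.49] pos [ 0.4674 -0.2715  0.2164] F [-0.04 -0.09 -0.46] t 14.6 w 0.001555850060256207
```

View pics/wrist17.png

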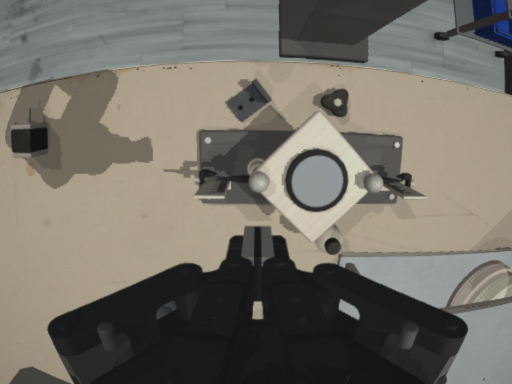

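Plate level, fingers clear. Check the mount's position, then hand in.

Run:
```python
from h import *
g=load("wrist17")
print(onz(g,259.5,183,.084,1),onz(g,374.5,183,.084,1))
manip.job_done()
```

```text
[ 0.46746275 -0.26777087  0.084     ] [ 0.46633586 -0.15083548  0.084     ]
the job is handed in; nothing more can be done
```

I pressed the left ball and then the right ball until each pointer was level with its index. Both were held and released, and the job is handed in. It took about 14.6 s of the 48 s, and no verdict was reported.

| | Left | Right |
|---|---|---|
| Index below the level pointer (measured) | 23.3 mm | 27.9 mm |
| Pointer above its index during the hold (wrist pictures) | about 0–0.6 mm | about 1–1.5 mm |
| Time held within 4 mm | at least 0.5 s | over 1 s |
| Downward force while holding | 7–9 N | 8–10 N |

- **First left hold:** it crept up to about 3.5 mm above the index. I pressed back down to level and held again before letting go.
- **Side force:** at the start of the left press the side force reached about 6 N as the ball rolled outward. I moved the fingertip along with it and the force fell.
- **Plate after each press:** the pictures show it level again, with contact force back to about zero.
- **Final check:** the ball positions are within about 2 mm of the first measurement, which is about the calibration error. The bystanders in view stood in place. The arm finished about 12 cm above the mount, touching nothing.

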